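# Empty the belt printer's catch tray and put it back

## Robot

A 7-joint arm with a two-finger parallel gripper is mounted at the origin on the work surface. World frame = base frame: x ahead of the robot, y to its left, z up, the work surface at z = 0. Lengths are in m, angles in rad, forces in N, time in s.
With the tool pointing down it reaches from about 0.425 to 0.825 m from the base axis. Payload 3.6 kg.
Tool frame: the origin (TCP) lies between the finger pads; the fingertips stand env.tip_extent ahead of it and the grasp point (between the pads) lies 5 mm behind it (env.tip_extent is the distance from the TCP to the fingertips, in m); z points along the fingers, x is the direction in which the jaws open and shut, and the axes are right-handed (so a half turn about z gives the same grasp; the last joint's range is limited). The gripper opens to 85 mm and grips with 20 to 120 N. Pads are 22 mm wide; open, the fingers measure 114 mm over their backs; the gripper's body (76 mm by 85 mm) begins 54 mm behind the grasp point. The pads swing forward as they close: fully open they stand 13 mm farther back than shut.
Start: joints at [1.129, 0.615, -0.013, 1.423, 0.008, 1.103, -0.04], TCP at [0.262, -0.595, 0.245] pointing down, gripper open.
Joint ranges: [-3.12, 3.12], [-0.3, 2.06], [-1.34, 1.32], [0.26, 2.42], [-1.36, 4.5], [0.01, 1.98], [-2.84, 2.84]. Speed limits (rad/s): [2.79, 2.79, 3.14, 3.14, 3.14, 3.14, 3.14].

## Interface

Orientations are given as a unit quaternion [x, y, z, w].
In Python, from plant import env, sensors, camera, calibration, job_done, look_for, trace, landmark_of gives the robot as it stands. Calls block until the motion is done:
- env.move_pose(position, orientation): joint-space move of the TCP to a pose.
- env.move_l(position, rot=None, vel=0.15): straight line of the TCP; rot=None keeps the orientation; vel is the mean speed in m/s.
- env.move_j(angles): joint-space move.
- env.command_gripper(opening, f_grip=None): finger opening in m; f_grip is the grip in N (None keeps the last); returns when the fingers have stopped.
- env.sleep(seconds).
- env.solve_ik(position, orientation): joint angles nearest the present ones, or None.
- sensors.get_obs(): the state.
- camera(name): name is "side" or "top"; returns the picture (480x640x3 uint8, red, green, blue); there is no depth.
- calibration(name): a dict with "fx", "fy", "cx", "cy" (pixels), "origin" and "orientation" of the camera in the world. Camera axes: x right, y down, z forward; pixel columns grow to the right and rows downward; lengths in m; the calibration is good to about 2 mm. A picture is of the moment at which its call begins. calibration takes no time and is no camera call.
A pose or a line that the arm cannot do raises env.IKError and nothing moves.
- job_done(): hands the job in, once; it reports no verdict.
Trained networks look in the newest picture that a camera, given by its name, has taken for a name from the list of things; names that differ only in an ending like _2 or _b are one class to them, and where a whole thing is asked for, a point or a joint stands for the part that bears it (a point fixed in the world has none). Each returns a list of dicts, best first, with "conf" (0 to 1); they miss things now and then, are a little off and sometimes report something else, mostly with a low value. They report only what shows in the picture. A call takes as long as a camera call. They do not tell look-alikes from the thing itself.
- look_for(camera, thing): "position" ([column, row] in pixels, amid what is visible of it).
- trace(camera, thing): "mask" (480x640 bool, what is visible of it) and "position" ([column, row] in pixels, amid what is visible of it).
- landmark_of(camera, thing): "position" ([column, row] in pixels: a listed point, or the origin of a listed thing).
The state is a dict: "time_s": time; "qpos": joint angles; "joint_velocities": joint speeds; "tau": joint torques, N m; "eef_pos": TCP position; "tool_rot": TCP orientation; "ft_force": force on the tool from outside, world axes, zero at the start; "moment": the same for the moment, N m; "opening": finger opening in m.
Only numpy, scipy, OpenCV 4.12 (cv2) and the standard library are available. Lean on these libraries where they do the work, as an engineer would, in place of code of your own. Each camera call takes 0.05 s, during which the arm holds its last target.

## Task

The belt printer has finished its batch: collect every printed part from the catch tray into the grey tote, then close the tote's lid and press down on it firmly to be sure it is fully home. Push the emptied catch tray back under the belt, square and snug against both of its stops (the crossbar of the printer's frame and the angle rail), so that it catches the next prints, and leave the other things on the table where they are.

Things in the scene. Friction and masses are not known exactly. Their poses are not given: they have to be found in the camera images.
- case1: One of up to three printed receiver case shells (case1 to case3; any may be absent): a black plastic block 84 (x) x 44 (y) x 32 mm (z), about 60 g. Origin: centre of its underside; z up as it lies at the start, long side along its x. At the start it lies in the catch tray.
- case2: One of up to three printed receiver case shells (case1 to case3; any may be absent): a black plastic block 84 (x) x 44 (y) x 32 mm (z), about 60 g. Origin: centre of its underside; z up as it lies at the start, long side along its x. At the start it lies in the catch tray.
- case3: One of up to three printed receiver case shells (case1 to case3; any may be absent): a black plastic block 84 (x) x 44 (y) x 32 mm (z), about 60 g. Origin: centre of its underside; z up as it lies at the start, long side along its x. At the start it lies in the catch tray.
- foot1: One of up to three printed landing feet (foot1 to foot3; any may be absent): black plastic, a bar 95 (x) x 30 (y) x 14 mm with a block 50 (x) x 30 (y) x 18 mm centred on top, 32 mm tall in all, about 50 g. Origin: centre of its underside; z up as it lies at the start. At the start it lies in the catch tray.
- foot2: One of up to three printed landing feet (foot1 to foot3; any may be absent): black plastic, a bar 95 (x) x 30 (y) x 14 mm with a block 50 (x) x 30 (y) x 18 mm centred on top, 32 mm tall in all, about 50 g. Origin: centre of its underside; z up as it lies at the start. At the start it lies in the catch tray.
- foot3: One of up to three printed landing feet (foot1 to foot3; any may be absent): black plastic, a bar 95 (x) x 30 (y) x 14 mm with a block 50 (x) x 30 (y) x 18 mm centred on top, 32 mm tall in all, about 50 g. Origin: centre of its underside; z up as it lies at the start. At the start it lies in the catch tray.
- tray: The printer's catch tray: a loose shallow aluminium tray on the table, outside 240 (x) x 290 (y) x 18 mm high, walls and floor 3 mm, 0.6 kg; it slides when pushed at a wall. Origin: centre of its underside; z up. At the start it holds the finished parts and is pulled out towards -y, 10 to 15 cm short of its rear stop and 4 to 8 cm short of its side stop, a little askew.
- printer: The belt printer on the left, fixed. Origin: on the table, where the tray's origin lies when the tray is home; x, y as world x, y within 3 degrees. Tray stops: rear, the frame's aluminium crossbar (face y = +145 mm, x -180 to +180, 40 high), and side, a steel angle rail (face x = +120, y -75 to +145, 30 high). The belt's end overhangs all at y > +103, 98 to 144 mm up: keep the gripper clear.
- tote: The parts tote: loose grey plastic box, outside 270 (x) x 210 (y) x 85 mm high, walls and floor 5 mm, 1.15 kg with its lid. Origin: centre of its underside; z up. Its lid is hinged along the -y rim and stands open at the start.
- lid (a joint): Angle of the tote's lid: 0 is shut and fully home (the rim stops it), 1.57 upright, 1.85 rad fully open; starts at 1.6 to 1.8. The hinge is stiff (0.3 N m): the lid stays where it is left and must be pushed all the way down. Flat plate, 274 mm along the hinge, 214 mm from hinge to front edge, 6 mm thick, plus a thumb tab 60 mm wide, 18 mm long at the middle of the front edge.
- lid_hinge (a point): Middle of the lid's hinge line, on the tote's -y rim (tote frame x 0, y -105, z 85.5 mm). Its axes turn with the lid: x along the hinge, y from the hinge to the lid's front edge, z out of the lid's upper face.
- lid_front (a point): Middle of the lid's front edge, on its upper face (214 mm from the hinge; the tab lies beyond it).
- motor: A matte grey motor, 56 mm across, 44 mm tall with a short shaft. A bystander: leave it where it is. Origin: centre of its underside.
- clamp: A purple anodized arm clamp, 70 x 36 x 32 mm. A bystander: leave it where it is. Origin: centre of its underside.
- receiver: A black receiver with two stub antennas, 60 x 40 x 16 mm, on the bare table near the robot. A bystander: leave it where it is. Origin: centre of its underside.
- guard: A clear half-round prop guard, 150 mm across, 12 mm thick. A bystander: leave it where it is. Origin: centre of its underside.
- driver: A screwdriver, 190 mm long, lying along its own x. A bystander: leave it where it is.
- battery: A battery pack, 105 x 36 x 34 mm. A bystander: leave it where it is. Origin: centre of its underside.
Mind the look-alikes: they are no part of the job. Leave any red or yellow look-alike of the case2 alone.

How it is judged:
On the way, in this order (a step that is already met when the one before it is completed fails the run):
1. every part present lies in the tote, below its rim (x of case1 in the frame of tote between -0.13 and 0.13 m and y of case1 in the frame of tote between -0.1 and 0.1 m and z of case1 in the frame of tote between 0 and 0.084 m and x of case2 in the frame of tote between -0.13 and 0.13 m and y of case2 in the frame of tote between -0.1 and 0.1 m and z of case2 in the frame of tote between 0 and 0.084 m and x of case3 in the frame of tote between -0.13 and 0.13 m and y of case3 in the frame of tote between -0.1 and 0.1 m and z of case3 in the frame of tote between 0 and 0.084 m and x of foot1 in the frame of tote between -0.13 and 0.13 m and y of foot1 in the frame of tote between -0.1 and 0.1 m and z of foot1 in the frame of tote between 0 and 0.084 m and x of foot2 in the frame of tote between -0.13 and 0.13 m and y of foot2 in the frame of tote between -0.1 and 0.1 m and z of foot2 in the frame of tote between 0 and 0.084 m and x of foot3 in the frame of tote between -0.13 and 0.13 m and y of foot3 in the frame of tote between -0.1 and 0.1 m and z of foot3 in the frame of tote between 0 and 0.084 m), for 0.3 s.
2. the lid is shut and pressed down with at least 3 N (value of joint lid below 0.03 rad and contact force between the fingers and tote above 3 N), for 0.1 s.
At the end, for the whole second after the job is handed in: Every part present is in the tote, the tote stands upright with its lid shut (within 0.03 rad), and the tray lies flat within 5 mm of its home against each of the two stops and square to the printer within 0.03 rad; all at rest (all of step 1 and value of joint lid below 0.03 rad and x of tray in the frame of printer between -0.005 and 0.005 m and y of tray in the frame of printer between -0.005 and 0.005 m and angle between the y axis of tray and the y axis of printer, either way round below 0.03 rad and height (world z) of tray below 0.005 m and linear speed of each of tray, tote below 0.02 m/s and angle between tote's own z axis and vertical below 0.05 rad); the robot touches nothing.
It fails at once if a bystander (motor, clamp, receiver, guard, screwdriver or battery) is moved more than 40 mm (distance of any of motor, clamp, receiver, guard, driver, battery from where it was at the start of the episode above 0.04 m).
Of case1, case2, case3, foot1, foot2, foot3 only 4 to 6 are there at a start; the rules pass over those that are not, and their reading is None.
At some moment in a run one of case1, case2, case3, foot1, foot2, foot3, tray may be knocked a few centimetres aside while the robot is not near it.
Once in a run the grip may slacken for a moment while it holds something.
It also fails if it takes over 210 s, if anything falls off the work surface, if the arm or the gripper's body presses on something with over 40 N, if the wrist force passes 120 N, or if a joint passes its speed limit or range.

## Working session

There is one attempt and no reset: what is moved stays moved. The work goes in short steps, each a Python script; the robot and the scene stay as the last script left them, time stands still between calls to the robot, and variables do not carry over. Pictures are saved under pics/ and viewed, and the job is handed in when it is done.

```bash
ls; mkdir -p pics
python3 - <<'E'
from plant import *
from plant import env,sensors,camera,calibration
import cv2
for n in("side","top"):
    cv2.imwrite(f"pics/{n}0.png",camera(n)[:,:,::-1]); print(calibration(n))
print(sensors.get_obs(), env.tip_extent)
E
```

```text
pics
{'fx': 538.6830437394514, 'fy': 538.6830437394514, 'cx': 323.24875015077623, 'cy': 247.33308400432395, 'origin': array([-0.0238151 ,  0.88365816,  0.85593064]), 'orientation': array([-0.2416853 ,  0.85795754, -0.43588252,  0.12451305])}
{'fx': 603.0387610636426, 'fy': 603.0387610636426, 'cx': 317.17332915365085, 'cy': 235.3343427207537, 'origin': array([ 0.37457323, -0.00170218,  1.509779  ]), 'orientation': array([ 0.70772444, -0.7041666 ,  0.04502486, -0.03533105])}
{'time_s': 0.1, 'qpos': array([ 1.12948285,  0.61583297, -0.01266424,  1.42480438,  0.00814356,
        1.10341316, -0.04037528]), 'joint_velocities': array([ 0.00056291, -0.0011011 ,  0.00028848, -0.00249088,  0.00212432,
        0.0014395 ,  0.00292597]), 'tau': array([ 1.98544782e-03, -4.70376027e+01,  2.60338113e-01, -1.71567267e+01,
        1.00934564e-02,  5.87378541e-03,  8.91298555e-06]), 'eef_pos': array([ 0.2617085 , -0.5942349 ,  0.24422527]), 'tool_rot': array([ 8.37601895e-01, -5.46279798e-01, -1.01972909e-03, -6.39241289e-04]), 'ft_force': array([ 0.44170724,  0.7617931 , -0.38811959]), 'moment': array([-0.00873295,  0.04442071,  0.02066561]), 'opening': 0.0850811388524221} 0.014
```

View pics/side0.png

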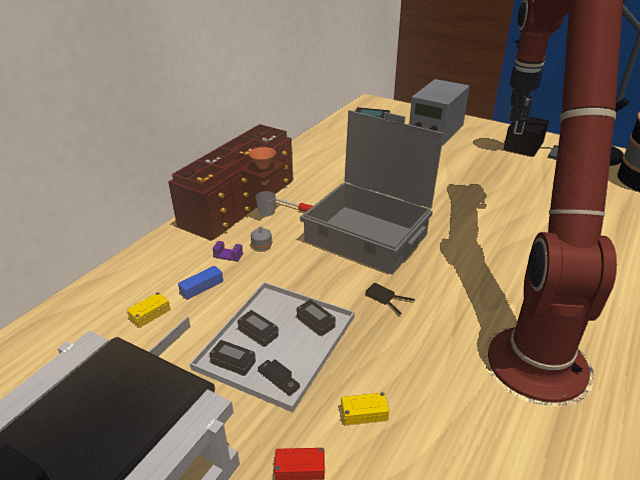

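View pics/top0.png

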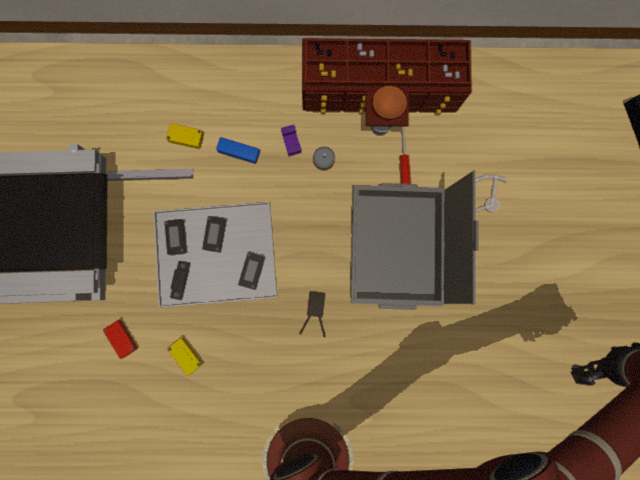

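The side and top pictures show three cases in the tray, in top at about (175,237), (214,234) and (251,271), and one foot at (180,280). The tote is open, with its hinge on the right at about (443,245). Red and yellow look-alikes lie outside the tray.

```bash
cat > h.py <<'E'
from plant import env,sensors,camera,calibration,job_done,look_for,trace,landmark_of
import numpy as np, cv2
from scipy.spatial.transform import Rotation as R
def p2w(cam,px,z):
    c=calibration(cam); d=R.from_quat(c["orientation"]).apply([(px[0]-c["cx"])/c["fx"],(px[1]-c["cy"])/c["fy"],1])
    o=np.array(c["origin"]); return o+d*(z-o[2])/d[2]
def w2p(cam,p):
    c=calibration(cam); q=R.from_quat(c["orientation"]).inv().apply(np.array(p)-c["origin"])
    return np.array([c["cx"]+c["fx"]*q[0]/q[2],c["cy"]+c["fy"]*q[1]/q[2]])
def rect(mask,cam,z):
    cs,_=cv2.findContours(mask.astype(np.uint8),cv2.RETR_EXTERNAL,cv2.CHAIN_APPROX_NONE)
    c=max(cs,key=cv2.contourArea)[:,0,:]
    W=np.array([p2w(cam,p,z)[:2] for p in c],np.float32)
    (cx,cy),(w,h),a=cv2.minAreaRect(W*1000)
    if w<h: w,h=h,w; a+=90
    return np.array([cx,cy])/1000,w,h,((a+90)%180)-90   # long-axis angle
def save(n,cam="top",crop=None,s=1):
    im=camera(cam)[:,:,::-1]
    if crop: im=im[crop[1]:crop[3],crop[0]:crop[2]]
    if s!=1: im=cv2.resize(im,None,fx=s,fy=s,interpolation=cv2.INTER_CUBIC)
    cv2.imwrite(f"pics/{n}.png",im)
def down(yaw): # tool x axis (jaw dir) at world angle yaw
    return (R.from_euler('z',yaw)*R.from_euler('x',np.pi)).as_quat()
def st(): 
    o=sensors.get_obs(); print("t%.1f"%o["time_s"],np.round(o["eef_pos"],4),"F",np.round(o["ft_force"],1),"op %.4f"%o["opening"])
    return o
E
python3 - <<'E'
from h import *
camera("top");camera("side")
for t,z in [("case1",.032),("foot1",.032),("tray",.018),("tote",.085),("printer",.1),("receiver",.016)]:
    for d in trace("top",t):
        if d["conf"]<.2: continue
        r=rect(d["mask"],"top",z); print(t,round(d["conf"],2),np.round(d["position"]),np.round(r[0],3),np.round(r[1:],1))
for t,z in [("printer",0),("tray",0),("tote",0),("lid_hinge",.0855),("case1",0.003),("foot1",.003)]:
    for c in("top","side"):
        for d in landmark_of(c,t)[:6]:
            if d["conf"]>.2: print("LM",t,c,round(d["conf"],2),np.round(d["position"],1),np.round(p2w(c,d["position"],z),3))
print([ (round(d["conf"],2),np.round(d["position"])) for d in landmark_of("top","lid_front")+landmark_of("side","lid_front")])
save("crop1",crop=(90,140,330,320),s=3.3)
st()
E
```

```text
case1 0.94 [175. 235.] [0.538 0.327] [87.9 53.1  6.7]
case1 0.88 [253. 272.] [0.454 0.139] [ 85.6  48.8 -17.4]
case1 0.82 [118. 339.] [0.29  0.452] [88.1 51.9 34. ]
case1 0.81 [185. 138.] [0.792 0.31 ] [88.8 48.3 76.1]
case1 0.66 [184. 354.] [0.25  0.295] [83.9 50.3 40. ]
case1 0.58 [215. 232.] [0.545 0.232] [85.3 47.4 -8.2]
case1 0.45 [415. 245.] [ 0.536 -0.264] [ 3.444e+02  3.130e+02 -1.000e-01]
foot1 0.85 [183. 281.] [0.431 0.315] [ 95.2  37.7 -11.9]
tray 0.57 [220. 256.] [0.498 0.232] [290.8 241.4 -84.8]
tote 0.95 [414. 244.] [ 0.53  -0.254] [ 3.369e+02  3.043e+02 -1.000e-01]
printer 0.85 [ 54. 221.] [0.568 0.498] [455.7 372.4 -87.5]
printer 0.36 [183. 279.] [0.43  0.299] [ 86.   31.5 -11.4]
receiver 0.91 [316. 308.] [ 0.353 -0.021] [104.   60.4  -9.5]
LM printer top 0.51 [238.7 150. ] [ 0.765  0.18  -0.   ]
LM tray top 0.98 [215.  254.6] [0.497 0.234 0.   ]
LM tray side 0.96 [273.9 344. ] [0.498 0.243 0.   ]
LM tote top 0.68 [395.3 247.6] [ 0.517 -0.219  0.   ]
LM tote side 0.67 [367.7 235.4] [ 0.517 -0.228  0.   ]
LM lid_hinge top 0.58 [446.9 246.4] [ 0.513 -0.33   0.085]
LM li
[... 314 characters left out ...]
.003]
LM case1 top 0.59 [184.7 136.9] [0.798 0.318 0.003]
LM case1 top 0.58 [214.3 235.5] [0.545 0.236 0.003]
LM case1 side 0.82 [300.1 472.9] [0.282 0.466 0.003]
LM case1 side 0.81 [257.4 334.2] [0.545 0.24  0.003]
LM case1 side 0.73 [150.8 315.8] [0.789 0.32  0.003]
LM case1 side 0.68 [366.2 410.9] [0.245 0.294 0.003]
LM case1 side 0.67 [314.7 321.2] [0.459 0.14  0.003]
LM case1 side 0.65 [227.3 257.8] [0.781 0.058 0.003]
LM foot1 top 0.74 [182.2 284. ] [0.423 0.313 0.003]
LM foot1 top 0.41 [215.9 233.7] [0.549 0.232 0.003]
LM foot1 side 0.85 [281.  376.3] [0.432 0.31  0.003]
[(0.76, array([475., 237.])), (0.86, array([394., 115.]))]
t1.2 [ 0.262  -0.5948  0.2453] F [0.2 0.8 0.3] op 0.0857
```

View pics/crop1.png

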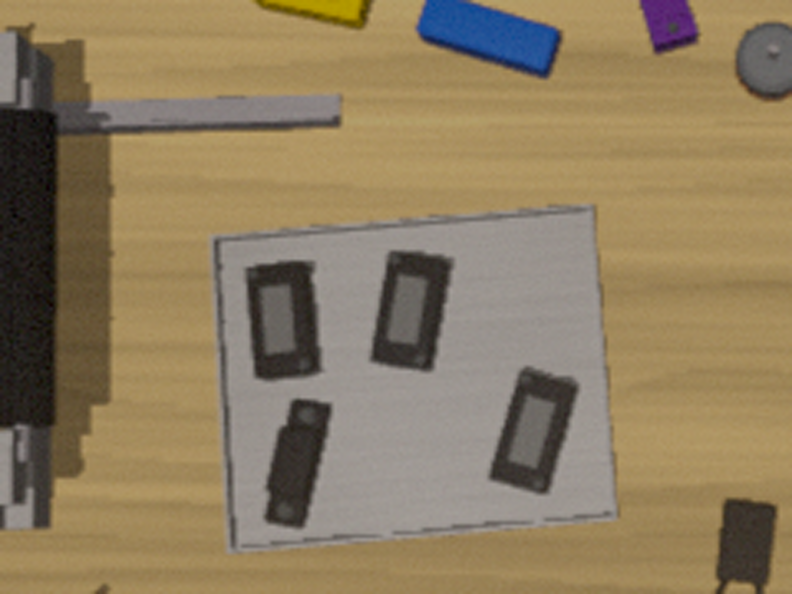

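```bash
cat >> h.py <<'E'
def parts():
    """parts found in tray region: list (kind,xy,angle rad)"""
    camera("top"); out=[]
    for k in("case1","foot1"):
        tr=[d for d in trace("top",k) if d["conf"]>.25]; lm=landmark_of("top",k)
        for d in tr:
            c,w,h,a=rect(d["mask"],"top",.032)
            if not(70<w<110 and 25<h<60): continue
            n=[p2w("top",l["position"],.003)[:2] for l in lm if l["conf"]>.3]
            n=[p for p in n if np.linalg.norm(p-c)<.02]
            if n: c=(c+n[0])/2
            out.append((k,c,np.radians(a),round(d["conf"],2),round(w),round(h)))
    return out
def hop(p,q,z=.25):
    """joint move at height with fallback"""
    env.move_pose([p[0],p[1],z],q)
def pick(xy,ang,z=.022,op=.075,closed=.044):
    q=down(ang+np.pi/2)
    env.command_gripper(op,40)
    env.move_pose([xy[0],xy[1],.15],q); env.move_l([xy[0],xy[1],z],vel=.15)
    env.command_gripper(0.0,40); o=st()
    env.move_l([xy[0],xy[1],.18],vel=.2); return st()["opening"]
def place(xy,ang=0,z=.05,op=.06):
    q=down(ang+np.pi/2)
    env.move_pose([xy[0],xy[1],.19],q); st()
    env.move_l([xy[0],xy[1],z],vel=.2); o=st()
    env.command_gripper(op); env.move_l([xy[0],xy[1],.19],vel=.25)
E
python3 - <<'E'
from h import *
print(parts())
o=st(); p=o["eef_pos"]
env.move_l([p[0],p[1],.42],vel=.3)
env.move_pose([.20,-.40,.42],down(np.radians(-64)+0.0)); st()
env.move_pose([.45,.0,.40],down(np.pi/2)); st()
print(parts())
save("a1")
E
```

```text
[('case1', array([0.53649763, 0.3309647 ]), np.float64(0.11854978368703664), 0.94, 86, 49), ('case1', array([0.79795214, 0.31114609]), np.float64(1.3767642687261215), 0.89, 89, 48), ('case1', array([0.55131373, 0.23526924]), np.float64(-0.16175348039257872), 0.79, 84, 47), ('case1', array([0.24829483, 0.29504504]), np.float64(0.6898426784838875), 0.75, 84, 50), ('case1', array([0.28579357, 0.44952582]), np.float64(0.5750600360273088), 0.64, 86, 54), ('case1', array([0.45794783, 0.13917797]), np.float64(-0.2640431010175412), 0.56, 88, 49), ('foot1', array([0.43234307, 0.31381377]), np.float64(-0.15721638600146523), 0.57, 93, 36)]
t1.5 [ 0.262  -0.5949  0.2453] F [-0.  -0.7 -0.1] op 0.0851
t3.1 [ 0.2001 -0.4007  0.4193] F [-0.  -0.8 -0.5] op 0.0850
t4.8 [ 0.4503 -0.0014  0.3997] F [-0.5  0.1  0.1] op 0.0846
[('case1', array([0.79564554, 0.31205666]), np.float64(1.3283043242666037), 0.9, 88, 48), ('case1', array([0.25087484, 0.294661  ]), np.float64(0.6752444278105636), 0.72, 85, 48), ('case1', array([0.54342838, 0.23223982]), np.float64(-0.1494115929528245), 0.69, 84, 48), ('case1', array([0.28394662, 0.45398761]), np.float64(0.5841589256286462), 0.6, 86, 52), ('case1', array([0.45336534, 0.14164068]), np.float64(-0.23721947620215408), 0.59, 85, 47), ('case1', array([0.53831899, 0.32859589]), np.float64(0.10594687317094104), 0.57, 83, 49), ('foot1', array([0.4302777 , 0.31321082]), np.float64(-0.19075503834743263), 0.6, 93, 35)]
```

Run:
```python
from h import *
print(pick((.456,.141),-.25))
save("b1"); save("b1s","side")
```

```text
t7.8 [0.4565 0.1411 0.0229] F [-0.8 -0.5  5. ] op 0.0433
t8.8 [0.4552 0.1404 0.179 ] F [-0.1 -0.7 -0.6] op 0.0435
0.04352931232363831
```

View pics/b1s.png

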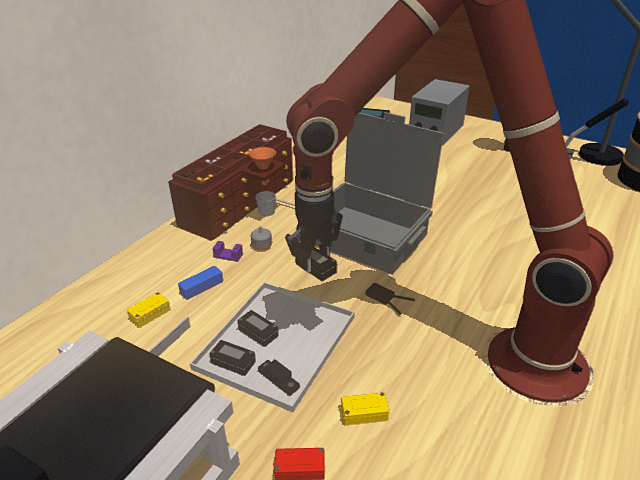

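The side picture shows the case held in the gripper at about (318,262), with the other three parts still in the tray. Next I place it in the tote.

Run:
```python
from h import *
place((.577,-.263))
st()
env.move_pose([.47,-.05,.3],down(np.pi/2))
P=[p for p in parts() if .38<p[1][0]<.65]; print(P)
save("c1"); save("c1s","side")
```

```text
t10.4 [ 0.5775 -0.2607  0.1901] F [ 0.   0.4 -1.4] op 0.0431
t11.3 [ 0.5773 -0.2599  0.0496] F [-0.1  4.8 -1.5] op 0.0431
t12.3 [ 0.5758 -0.2646  0.1891] F [ 0.2  0.4 -0.1] op 0.0600
[('case1', array([0.54014616, 0.32811315]), np.float64(0.02902912375273082), 0.72, 87, 49), ('case1', array([ 0.57640892, -0.26124721]), np.float64(-0.0157090551639959), 0.71, 86, 47), ('case1', array([0.54607837, 0.23286561]), np.float64(-0.16536179735352707), 0.65, 87, 48), ('foot1', array([0.42999929, 0.31318396]), np.float64(-0.20777223823887545), 0.92, 93, 35)]
```

View pics/c1.png

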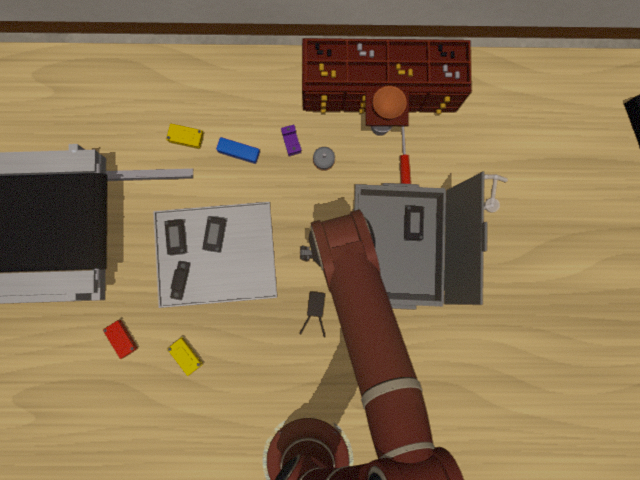

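View pics/c1s.png

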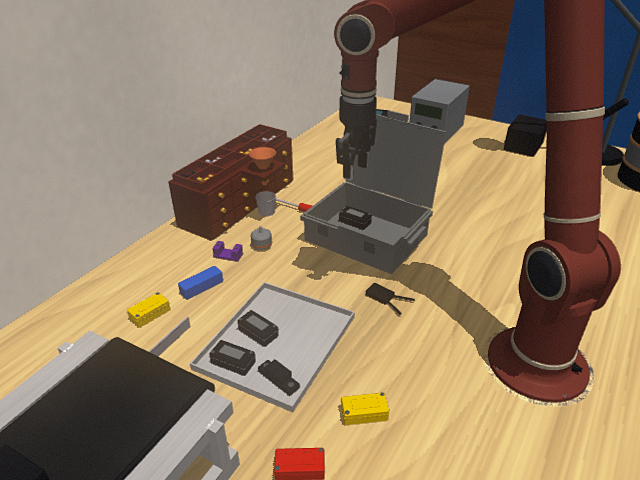

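The case lies in the tote at about (414,222) in the top picture. The gripper brushed the open lid and leaned it back a little, so I'll place the rest further from the hinge.

Run:
```python
from h import *
w=pick((.430,.3125),-.19)
if w>.025:
    place((.457,-.24),op=.05)
env.move_pose([.47,0.0,.3],down(np.pi/2))
P=[p for p in parts() if .38<p[1][0]<.65]; [print(p) for p in P]
save("d1")
```

```text
t16.9 [0.4304 0.3131 0.0228] F [ 0.8 -0.3  4.7] op 0.0292
t17.9 [0.4294 0.3115 0.1787] F [ 0.4  0.6 -1. ] op 0.0296
t19.9 [ 0.4577 -0.2386  0.1902] F [-0.3 -0.  -1.9] op 0.0291
t20.7 [ 0.458  -0.2397  0.0508] F [-0.4 -0.3 -0.2] op 0.0296
('case1', array([0.54084782, 0.32952874]), np.float64(0.15694336205546167), 0.77, 88, 52)
('case1', array([0.54502485, 0.23334153]), np.float64(-0.149444482992287), 0.75, 86, 48)
('case1', array([ 0.5760622 , -0.26478483]), np.float64(-0.0157090551639959), 0.62, 86, 47)
('foot1', array([ 0.45826305, -0.24161759]), np.float64(-0.011176221830626531), 0.73, 91, 32)
```

View pics/d1.png

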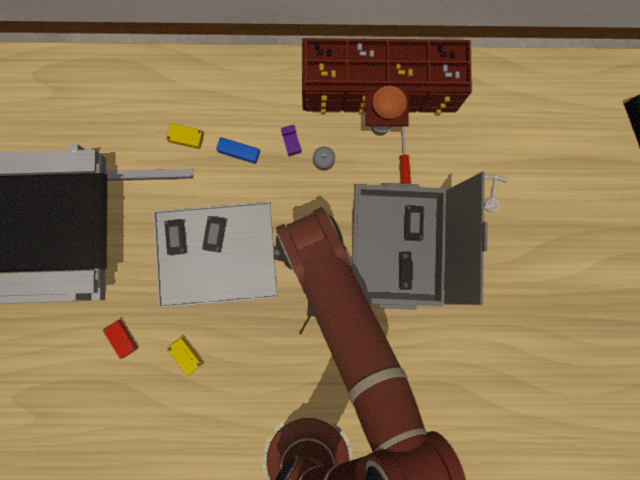

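The foot is in the tote at about (405,270). Two cases remain in the tray, at (175,237) and (214,234).

Run:
```python
from h import *
w=pick((.545,.234),-.15,op=.068)
if w>.035:
    place((.577,-.185),op=.056)
env.move_pose([.47,0.0,.3],down(np.pi/2))
P=[p for p in parts() if .38<p[1][0]<.65]; [print(p) for p in P]
T=[p for p in P if p[1][1]>0]
if len(T)==1 and np.linalg.norm(T[0][1]-[.539,.329])<.012 and w>.035:
    w=pick(T[0][1],T[0][2] if abs(T[0][2]-.1)<.08 else .1,op=.068)
    if w>.035: place((.457,-.177),op=.053)
    env.move_pose([.47,0.05,.3],down(np.pi/2))
    P=[p for p in parts() if .38<p[1][0]<.65]; [print(p) for p in P]
save("e1");save("e1s","side"); st()
```

```text
t25.9 [0.5458 0.2346 0.0233] F [-0.9  0.   6.2] op 0.0433
t26.8 [0.5442 0.2331 0.1786] F [ 0.2 -0.8 -0.9] op 0.0435
t28.3 [ 0.5774 -0.1827  0.1902] F [-0.2 -0.1  0.6] op 0.0430
t29.2 [ 0.5783 -0.1844  0.0512] F [ 0.1 -0.1 -0.7] op 0.0433
('case1', array([ 0.57759346, -0.25936294]), np.float64(-0.0157090551639959), 0.94, 83, 47)
('case1', array([0.538687  , 0.32708185]), np.float64(0.12744573209093166), 0.63, 85, 48)
('foot1', array([ 0.46039282, -0.23965526]), np.float64(0.00459265198861202), 0.7, 91, 35)
t34.4 [0.5393 0.328  0.0234] F [ 0.3 -0.2  4.5] op 0.0436
t35.3 [0.5381 0.326  0.1784] F [ 0.4 -0.6 -1.3] op 0.0435
t37.2 [ 0.4578 -0.1758  0.1902] F [-0.4  0.6  0.3] op 0.0435
t38.0 [ 0.458  -0.1765  0.0507] F [ 0.2  0.  -0.5] op 0.0434
('case1', array([ 0.48416608, -0.14374599]), np.float64(-0.006835402411851876), 0.94, 86, 44)
('case1', array([ 0.57717962, -0.25999178]), np.float64(-0.0157090551639959), 0.93, 86, 47)
('case1', array([ 0.57820974, -0.18262437]), np.float64(0.005752087257205139), 0.64, 87, 47)
('foot1', array([ 0.45737726, -0.23946393]), np.float64(-0.011176221830626531), 0.84, 91, 35)
t40.3 [0.47   0.0491 0.2996] F [ 0.6  0.1 -0.3] op 0.0529
```

View pics/e1.png

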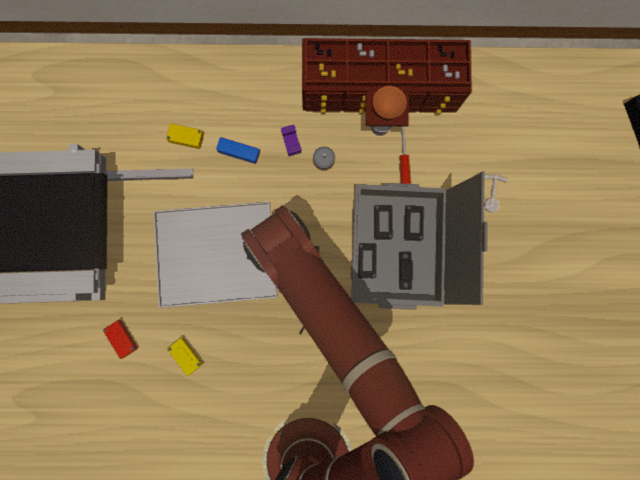

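View pics/e1s.png

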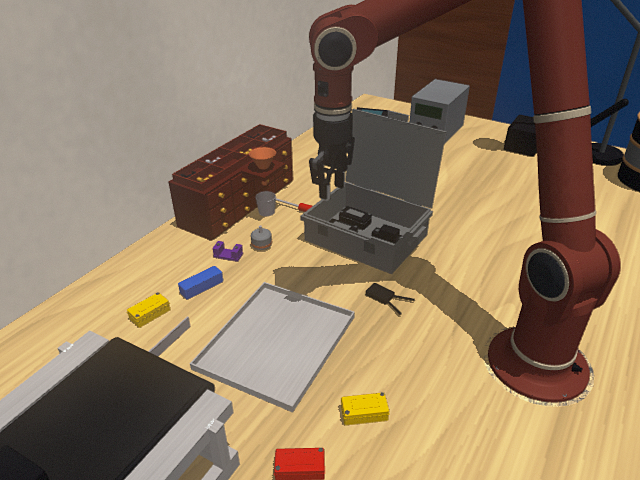

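All four parts are in the tote, and the last case was knocked from (0.457,-0.177) to (0.484,-0.144), near the front wall. I check that area and measure the tote and lid again.

Run:
```python
from h import *
save("f1",crop=(340,160,520,320),s=3.7); camera("side")
for t,z in [("tote",0),("lid_hinge",.0855)]:
    for c in("top","side"):
        for d in landmark_of(c,t)[:3]: print("LM",t,c,round(d["conf"],2),np.round(d["position"],1),np.round(p2w(c,d["position"],z),3))
for c in("top","side"):
    for d in landmark_of(c,"lid_front"): print(c,round(d["conf"],2),np.round(d["position"],1))
for th in (1.6,1.65,1.7,1.75,1.8,1.85):
    p=[.517,-.331+.214*np.cos(th),.0855+.214*np.sin(th)]; print(th,np.round(w2p("top",p)),np.round(w2p("side",p)))
for p in ([.517,-.46,.42],[.517,-.46,.284],[.517,-.43,.284],[.517,-.3,.3],[.517,-.12,.10]):
    print(p,env.solve_ik(p,down(0)))
```

```text
LM tote top 0.65 [396.  246.6] [ 0.52  -0.221  0.   ]
LM tote side 0.89 [366.9 240.4] [ 0.507 -0.206  0.   ]
LM lid_hinge top 0.71 [444.2 246.7] [ 0.512 -0.323  0.085]
LM lid_hinge top 0.39 [407.  269.2] [ 0.458 -0.234  0.085]
LM lid_hinge top 0.33 [321.6 160.9] [ 0.718 -0.031  0.085]
LM lid_hinge side 0.86 [385.1 195.5] [ 0.512 -0.315  0.086]
LM lid_hinge side 0.71 [380.9 296.1] [0.331 0.072 0.086]
LM lid_hinge side 0.25 [397.4 113.2] [ 0.737 -0.873  0.086]
top 0.73 [480.6 236.2]
side 0.7 [395.3 119.1]
1.6 [475. 234.] [393. 120.]
1.65 [480. 234.] [394. 119.]
1.7 [485. 234.] [396. 118.]
1.75 [490. 234.] [398. 117.]
1.8 [495. 235.] [399. 117.]
1.85 [499. 235.] [401. 116.]
[0.517, -0.46, 0.42] [ 0.99686624  0.69563013 -0.76285453  0.91350381  0.46136088  1.67324919
  0.41461755]
[0.517, -0.46, 0.284] [ 1.00035743  0.72562843 -0.63548889  1.20976496  0.41728931  1.33319049
  0.39219784]
[0.517, -0.43, 0.284] [ 0.98617341  0.69271097 -0.64313496  1.27816321  0.40874008  1.30017613
  0.34778794]
[0.517, -0.3, 0.3] [ 0.8573131   0.54639094 -0.61690861  1.48817025  0.32693075  1.21123199
  0.1937454 ]
[0.517, -0.12, 0.1] [ 0.46613051  0.66297857 -0.42993252  1.91452085  0.43398431  0.65616324
 -0.23259171]
```

View pics/f1.png

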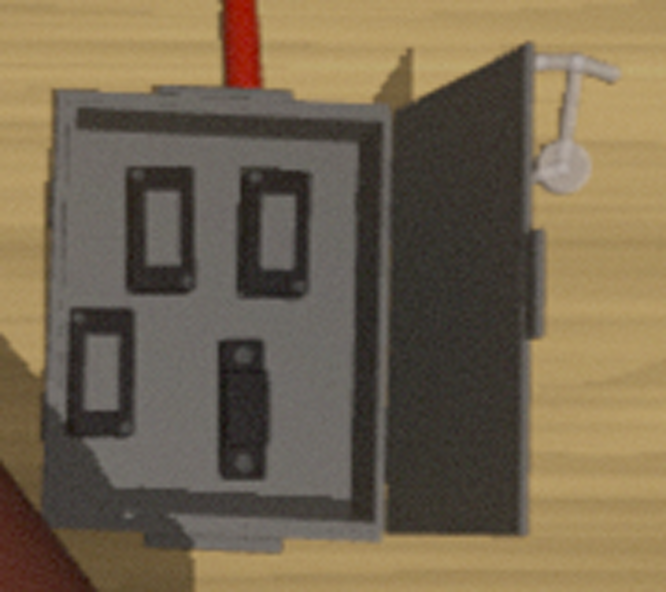

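The crop shows all four parts lying flat inside the tote. The lid landmark agrees with an opening of about 1.66 rad, so I sweep the lid shut from behind.

```bash
cat > lid.py <<'E'
from h import *
hy,hz=-.328,.0855; X=.517; s=.19
def tip(th,extra=0):
    off=.006+.011*max(np.sin(th),0)+extra
    y=hy+s*np.cos(th)-np.sin(th)*off; z=hz+s*np.sin(th)+np.cos(th)*off
    return [X,y,z+.014]
E
python3 - <<'E'
from lid import *
env.command_gripper(0.0)
env.move_pose([.50,-.1,.43],down(0)); st()
env.move_l([X,-.45,.43],vel=.25); st()
env.move_l([X,-.45,.288],vel=.2); st()
env.move_l(tip(1.75,.005),vel=.1); st()
for th in np.arange(1.6,.79,-.1):
    env.move_l(tip(th),vel=.1); st()
save("g1s","side"); save("g1")
E
```

```text
t42.2 [ 0.4997 -0.099   0.4294] F [ 0.3 -0.6  0.4] op -0.0002
t43.8 [ 0.5173 -0.4488  0.4303] F [ 0.7 -0.2 -0. ] op 0.0001
t44.6 [ 0.5179 -0.45    0.2898] F [ 0.5  0.7 -0.4] op -0.0001
t45.4 [ 0.5168 -0.3844  0.2828] F [-0.6  0.4  0. ] op 0.0003
t45.9 [ 0.5174 -0.3496  0.2895] F [ 0.1 -1.2  0.1] op 0.0001
t46.3 [ 0.5173 -0.3302  0.2905] F [ 0.1  0.1 -0. ] op 0.0001
t46.6 [ 0.5172 -0.3111  0.2898] F [-0.4  0.5  0.7] op 0.0002
t47.0 [ 0.5171 -0.2922  0.2871] F [-0.  -1.1 -0.1] op -0.0001
t47.3 [ 0.517  -0.2735  0.2825] F [0.5 0.1 0.7] op -0.0001
t47.6 [ 0.5169 -0.2552  0.2759] F [ 0.3 -1.  -0.4] op -0.0002
t48.0 [ 0.5169 -0.2375  0.2675] F [ 1.3  0.4 -0.4] op 0.0001
t48.3 [ 0.5169 -0.2209  0.2573] F [ 0.6  0.4 -1.1] op -0.0004
t48.7 [ 0.5168 -0.2052  0.2453] F [ 0.4  0.1 -0.6] op -0.0002
```

View pics/g1s.png

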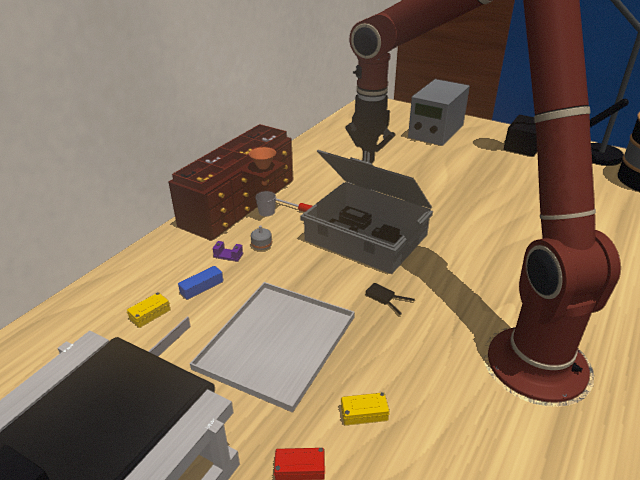

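The side picture shows the lid half closed, with its tab near (340,165), and it follows the fingertips. I continue down and press.

Run:
```python
from lid import *
for th in np.arange(.7,-.01,-.1):
    env.move_l(tip(th),vel=.1)
o=st(); p=o["eef_pos"].copy(); z=tip(0)[2]
for i in range(20):
    z-=.002; env.move_l([X,tip(0)[1],z],vel=.05); o=st()
    if o["ft_force"][2]>15: break
env.sleep(.4); st()
save("h1s","side")
env.move_l([X,tip(0)[1],.25],vel=.2); st()
env.move_pose([.45,.1,.3],down(0)); save("h1")
camera("side")
for c in("top","side"):
    for d in landmark_of(c,"lid_front")[:2]: print(c,round(d["conf"],2),np.round(d["position"],1),np.round(p2w(c,d["position"],.0915),3),w2p(c,[.517,hy+.214,.0915]))
```

```text
t51.6 [ 0.5173 -0.1381  0.1058] F [-0.4 -0.2 -0.7] op -0.0000
t51.8 [ 0.5173 -0.1381  0.1054] F [-3.5 -0.1 12.1] op -0.0002
t52.1 [ 0.5174 -0.1381  0.1053] F [-6.9  1.  24.4] op -0.0001
t52.5 [ 0.5174 -0.1381  0.1053] F [-7.3  1.2 23.6] op -0.0002
t53.4 [ 0.5161 -0.1382  0.2487] F [-0.7 -1.2 -0.7] op -0.0001
top 0.94 [351.6 244.5] [ 0.515 -0.102  0.091] [356.51489943 243.79095495]
side 0.69 [348.7 226.6] [ 0.518 -0.119  0.092] [348.26430099 227.67881431]
```

View pics/h1s.png

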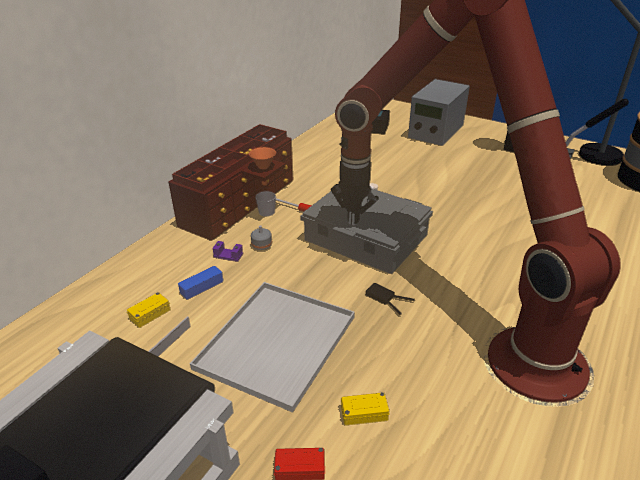

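View pics/h1.png

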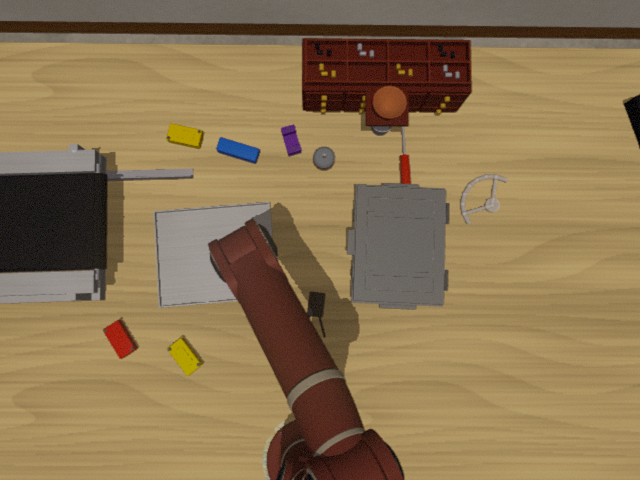

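The lid looks flat and shut, and the press reached 24 N with the fingertips stopped at z 0.091. Now I measure the tray and the stops.

Run:
```python
from h import *
env.move_pose([.46,-.12,.3],down(0))
save("i1",crop=(95,130,295,280),s=4); save("i1s","side",crop=(100,270,370,430),s=2.9)
for c in("top","side"):
    for d in landmark_of(c,"tray")[:1]+landmark_of(c,"printer")[:2]: print(c,round(d["conf"],2),np.round(p2w(c,d["position"],0),3))
for d in trace("top","tray")[:2]: r=rect(d["mask"],"top",.018); print(round(d["conf"],2),r)
st()
```

```text
top 0.9 [0.499 0.226 0.   ]
side 0.87 [0.504 0.246 0.   ]
0.97 (array([0.49657886, 0.23152423]), 295.3846435546875, 246.28720092773438, -84.745436668396)
t55.9 [ 0.4602 -0.119   0.3001] F [-1.   0.2  1.4] op 0.0002
```

View pics/i1.png

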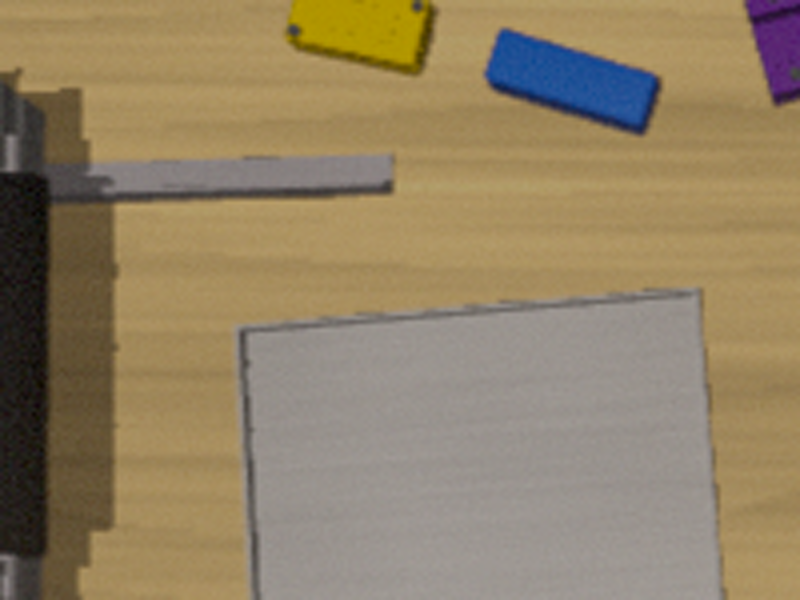

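View pics/i1s.png

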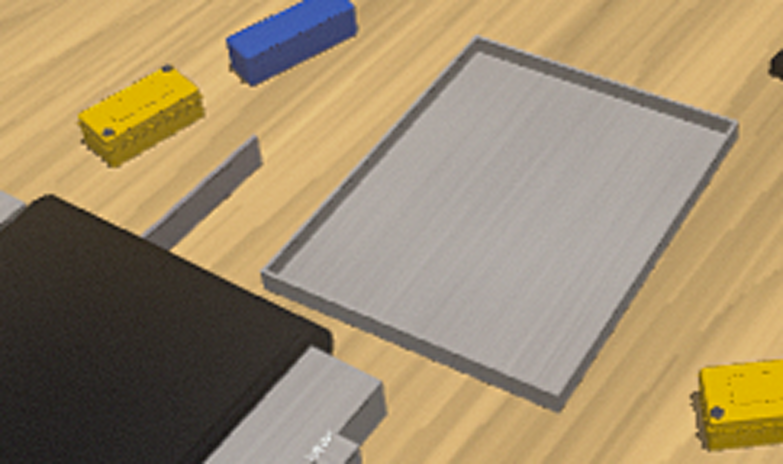

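Run:
```python
from h import *
a=p2w("top",(108,180.5),0);b=p2w("top",(193,178),0);print(a,b,np.degrees(np.arctan2((a-b)[0],(a-b)[1])))
u=(a-b)[:2]/np.linalg.norm((a-b)[:2]); n=np.array([u[1],-u[0]]);print("home",b[:2]+u*.075-n*.12)
print(p2w("top",(192.5,176.3),.03))
# side view: rail end bottom at crop (260,160)->
print(p2w("side",(100+262/2.9,270+160/2.9),0),p2w("side",(100+258/2.9,270+137/2.9),.03))
# tray corners top
for p in ((240,327),(700,290)): print(p2w("top",(95+p[0]/4,130+p[1]/4),.018))
```

```text
[0.68380506 0.50862966 0.        ] [0.6917968 0.2940235 0.       ] -2.132657465216875
home [0.56908892 0.36450595]
[0.68979208 0.28950771 0.03      ]
[0.69287513 0.29372246 0.        ] [0.68760526 0.2973905  0.03      ]
[0.60177719 0.38256004 0.018     ]
[0.62701322 0.09660539 0.018     ]
```

Two measurements agree: the printer is yawed about 2.1 degrees and the tray's home is near (0.569,0.365). I'll push with the two open fingers, which gives two-point contact, first towards +y.

```bash
cat >> h.py <<'E'
PY=np.radians(2.1); UY=np.array([-np.sin(PY),np.cos(PY)]); UX=np.array([np.cos(PY),np.sin(PY)])
HOME=np.array([.569,.3645])
def touchdown(xy,z0=.03,zmin=.008):
    f0=sensors.get_obs()["ft_force"][2]; z=z0
    env.move_l([xy[0],xy[1],z],vel=.15)
    while z>zmin:
        z-=.003; env.move_l([xy[0],xy[1],z],vel=.04)
        if sensors.get_obs()["ft_force"][2]>3: z+=.004; env.move_l([xy[0],xy[1],z],vel=.04); break
    print("z",z); st(); return z
def push(start,d,z,dist,lim,step=.01,vel=.06):
    s=0
    while s<dist:
        s=min(s+step,dist); p=start+d*s; env.move_l([p[0],p[1],z],vel=vel)
        f=sensors.get_obs()["ft_force"][:2]@d
        if -f>lim: break
    o=st(); print("pushed",round(s,4),"F along",round(-f,1)); return o,start+d*s
E
python3 - <<'E'
from h import *
env.command_gripper(.085)
s=np.array([.507,.045])
env.move_pose([s[0],s[1],.2],down(PY))
z=touchdown(s)
o,p=push(s,UY,z,.06,10)
save("j1");save("j1s","side",crop=(100,200,420,430),s=2.4)
E
```

```text
z 0.0060000000000000045
t60.7 [0.5069 0.045  0.0058] F [-0.2  0.3  0.1] op 0.0850
t62.6 [0.5048 0.1055 0.006 ] F [-0.2 -0.4 -0.3] op 0.0850
pushed 0.06 F along 0.4
```

View pics/j1s.png

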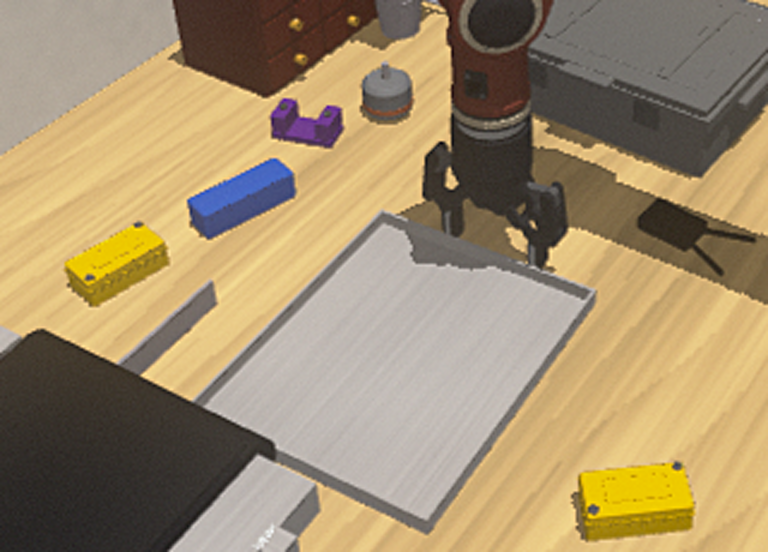

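The side picture shows both fingers against the near wall and the tray sliding square towards the printer. I continue to about 15 mm short, push +x against the rail, then finish +y.

Run:
```python
from h import *
o=st(); s=o["eef_pos"][:2].copy()
o,p=push(s,UY,.006,.092,12)
b=p-UY*.02; env.move_l([b[0],b[1],.006],vel=.1); env.move_l([b[0],b[1],.2],vel=.25)
env.move_pose([.47,-.08,.3],down(0)); 
save("k1"); camera("side")
for c in("top","side"):
    for d in landmark_of(c,"tray")[:1]: print(c,round(d["conf"],2),np.round(p2w(c,d["position"],0),3))
for d in trace("top","tray")[:1]: print(rect(d["mask"],"top",.018))
```

```text
t62.7 [0.505  0.1056 0.006 ] F [-0.8 -0.1 -0.3] op 0.0850
t65.8 [0.5017 0.1966 0.006 ] F [-0.1 -3.6  1.7] op 0.0845
pushed 0.092 F along 3.6
top 0.74 [0.508 0.347 0.   ]
side 0.65 [0.504 0.357 0.   ]
(array([0.50080533, 0.34996475]), 294.2344055175781, 243.75074768066406, -87.59599947929382)
```

View pics/k1.png

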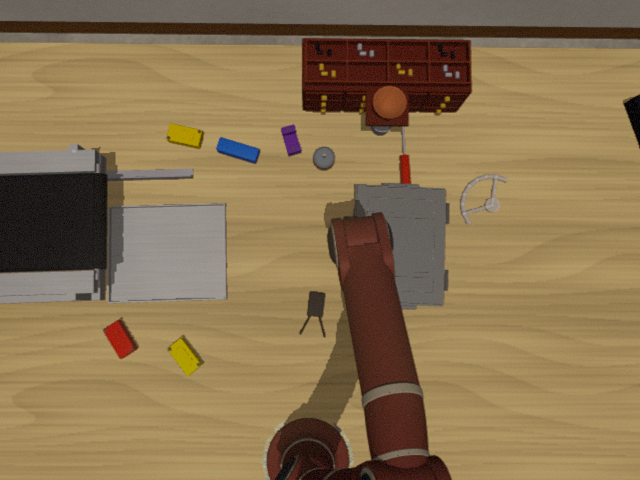

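The tray now lies at about (0.502,0.350) with a yaw of 2.4 degrees, roughly 15 mm short of the crossbar. Next is the +x push from inside its +x wall.

Run:
```python
from h import *
s=np.array([.585,.352])
env.move_pose([s[0],s[1],.2],down(PY+np.pi/2))
z=touchdown(s,zmin=.0105)
o,p=push(s,UX,z,.083,10)
for i in range(12):
    if -(o["ft_force"][:2]@UX)>9: break
    o,p=push(p,UX,z,.003,10,step=.003)
save("l1")
b=p-UX*.015; env.move_l([b[0],b[1],z],vel=.1); env.move_l([b[0],b[1],.2],vel=.25)
```

```text
z 0.009000000000000005
t73.1 [0.5849 0.3518 0.0087] F [0.2 0.  0.8] op 0.0853
t75.9 [0.6674 0.3551 0.009 ] F [-4.   0.   1.5] op 0.0850
pushed 0.083 F along 4.0
t76.2 [0.6708 0.3553 0.009 ] F [-2.7  0.2  0.8] op 0.0849
pushed 0.003 F along 2.7
t76.4 [0.6741 0.3554 0.009 ] F [-2.3  0.7  1.2] op 0.0850
pushed 0.003 F along 2.2
t76.7 [0.6746 0.3555 0.009 ] F [-7.8 -2.2  3.2] op 0.0850
pushed 0.003 F along 7.9
t76.9 [0.6746 0.3556 0.0089] F [-13.9  -3.4   6. ] op 0.0848
pushed 0.003 F along 14.1
```

View pics/l1.png

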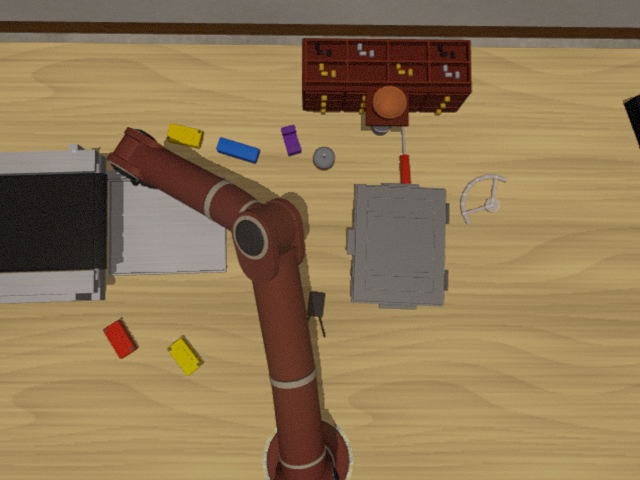

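The tray touched the rail at finger x 0.6746, where 0.675 was predicted. Now the final +y push.

```bash
cat > fin.py <<'E'
from h import *
def py(x=.576,y0=.165,lim=10,dist=.035):
    s=np.array([x,y0]); env.move_pose([s[0],s[1],.2],down(PY)); z=touchdown(s,zmin=.008)
    o,p=push(s,UY,z,dist,lim)
    for i in range(14):
        if -(o["ft_force"][:2]@UY)>lim-1: break
        o,p=push(p,UY,z,.003,lim,step=.003)
    b=p-UY*.02; env.move_l([b[0],b[1],z],vel=.1); env.move_l([b[0],b[1],.2],vel=.25)
def px(y=.36,x0=.65,lim=10,dist=.015):
    s=np.array([x0,y]); env.move_pose([s[0],s[1],.2],down(PY+np.pi/2)); z=touchdown(s,zmin=.0105)
    o,p=push(s,UX,z,dist,lim)
    for i in range(14):
        if -(o["ft_force"][:2]@UX)>lim-1: break
        o,p=push(p,UX,z,.003,lim,step=.003)
    b=p-UX*.015; env.move_l([b[0],b[1],z],vel=.1); env.move_l([b[0],b[1],.2],vel=.25)
E
python3 - <<'E'
from fin import *
py()
px()
py()
env.move_pose([.45,-.08,.3],down(0))
save("m1",crop=(90,140,330,320),s=3.3);save("m1f"); save("m1s","side")
for c in("top","side"):
    for d in landmark_of(c,"tray")[:1]: print(c,round(d["conf"],2),np.round(p2w(c,d["position"],0),3))
for d in trace("top","tray")[:1]: print(rect(d["mask"],"top",.018))
E
```

```text
z 0.0060000000000000045
t82.7 [0.5758 0.1649 0.0058] F [ 0.7 -0.6  0.3] op 0.0848
t83.9 [0.5747 0.2002 0.006 ] F [ 0.   0.  -0.4] op 0.0850
pushed 0.035 F along -0.0
t84.1 [0.5746 0.201  0.0059] F [-0.2 -4.5  2.4] op 0.0849
pushed 0.003 F along 4.5
t84.4 [0.5744 0.2048 0.0059] F [-0.5 -5.6  1.9] op 0.0848
pushed 0.003 F along 5.6
t84.6 [0.5743 0.209  0.0059] F [ 0.5 -3.1  1.1] op 0.0849
pushed 0.003 F along 3.2
t84.9 [0.5744 0.2109 0.0058] F [ 0.5 -4.8  1.5] op 0.0853
pushed 0.003 F along 4.8
t85.1 [0.5744 0.2109 0.0058] F [ 0.  -9.2  3.8] op 0.0854
pushed 0.003 F along 9.2
z 0.009000000000000005
t90.7 [0.6498 0.3599 0.0087] F [ 0.4 -0.1 -0.1] op 0.0851
t91.2 [0.6652 0.3604 0.009 ] F [ 0.3 -0.2 -0.5] op 0.0847
pushed 0.015 F along -0.3
t91.5 [0.6681 0.3606 0.009 ] F [-0.   0.4 -0.1] op 0.0852
pushed 0.003 F along 0.0
t91.7 [0.6712 0.3607 0.009 ] F [-0.3  0.7  0.5] op 0.0847
pushed 0.003 F along 0.2
t92.0 [0.6741 0.3609 0.009 ] F [0.2 0.3 0.1] op 0.0848
pushed 0.003 F along -0.2
t92.2 [0.6743 0.361  0.0089] F [-5.3 -1.4  2.4] op 0.0848
pushed 0.003 F along 5.4
t92.5 [0.6744 0.3611 0.0
[... 181 characters left out ...]
 -0.2 -0.5] op 0.0848
pushed 0.035 F along 0.2
t99.7 [0.5746 0.2032 0.006 ] F [-0.4 -0.7 -0.3] op 0.0849
pushed 0.003 F along 0.7
t99.9 [0.5744 0.2063 0.0061] F [-0.1 -0.3 -0.3] op 0.0847
pushed 0.003 F along 0.3
t100.2 [0.5743 0.2094 0.0061] F [-0.1 -0.2  0.4] op 0.0850
pushed 0.003 F along 0.2
t100.4 [0.5744 0.2109 0.0058] F [ 1.1 -2.5 -0.5] op 0.0848
pushed 0.003 F along 2.6
t100.7 [0.5744 0.211  0.0057] F [-0.6 -7.4  2.6] op 0.0848
pushed 0.003 F along 7.4
t100.9 [0.5744 0.211  0.0057] F [-0.1 -9.8  5.3] op 0.0849
pushed 0.003 F along 9.8
top 0.96 [0.574 0.362 0.   ]
side 0.82 [0.564 0.373 0.   ]
(array([0.56709601, 0.36182278]), 294.3870544433594, 242.18069458007812, -87.91460132598877)
```

View pics/m1.png

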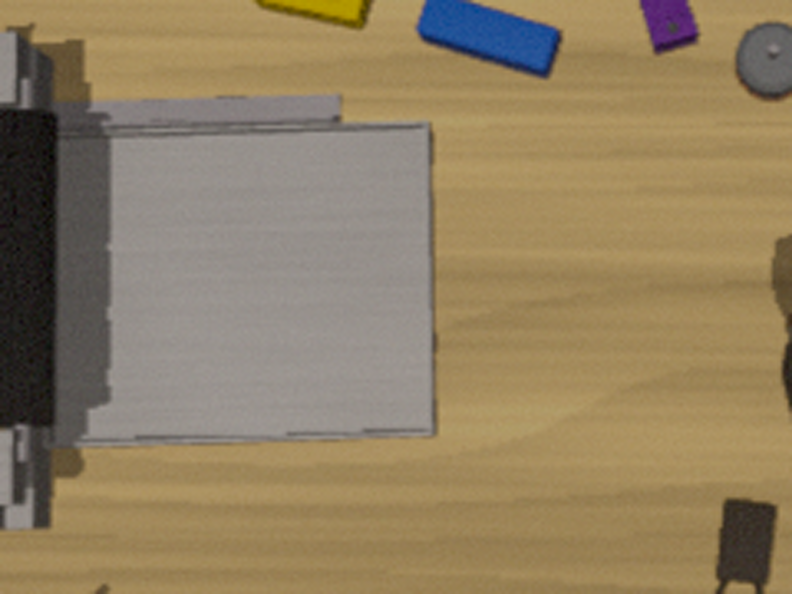

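View pics/m1s.png

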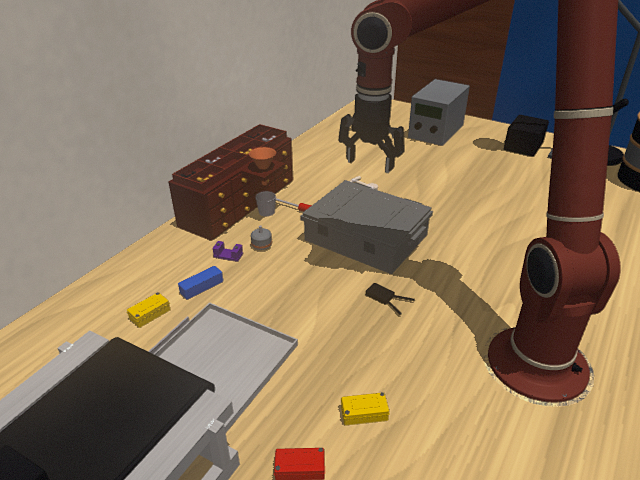

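The pictures show the tray against the rail (edge near row 178) and under the belt, the lid flat, and the bystanders in place. The re-push found hard contact at the same positions and the tray yaw is 2.1 degrees, matching the rail. I hand in.

Run:
```python
from h import *
st(); job_done()
```

```text
t103.7 [ 0.4503 -0.0793  0.2998] F [-0.3  1.4  0.2] op 0.0849
the job is handed in; nothing more can be done
```

I put all four printed parts (three cases and one foot) in the tote, shut the lid and pushed the tray home against both stops. I then handed the job in at about 104 s; no verdict is reported.

**Lid:** I pressed it down with about 24 N; the fingertips stopped hard at z = 0.091 m, the shut height. In the last picture it lies flat.

**Tray:** A second push at each stop met hard contact within 0.2 mm of the first, at about 10 N. The tray's yaw measures 2.1°, the same as the rail.

**Disagreements and mishaps:**
- The two cameras' tray positions differ by about 10 mm, so I relied on the contact readings for the 5 mm tolerance.
- While placing the first case, the gripper brushed the open lid with about 5 N and leaned it back slightly.
- The last case was shifted about 4 cm inside the tote after I placed it, but it stayed inside, lying flat.

In the last pictures the bystanders and look-alikes appear to be where they started; I did not measure them.

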